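Stack bearing and spacer on the idler axle

ROBOT

A 7-joint arm with a two-finger parallel gripper is mounted at the origin on a cart in front of the work surface, level with it; the furniture and walls round the work are solid. World frame = base frame: x ahead of the robot, y to its left, z up, the work surface at z = 0. Lengths are in mm, angles in degrees, forces in N, time in s.
With the tool pointing down it reaches from about 400 to 875 mm from the base axis. Payload 19.3 kg.
Tool frame: the origin (TCP) lies at the very end of the fingers, on their centre line; the grasp point (between the pads) lies 19 mm behind it; z points along the fingers, y is the line along which they close (so a half turn about z gives the same grasp; the last joint's range is limited). The gripper opens to 85 mm and grips with 20 to 120 N. Pads are 22 mm wide; open, the fingers measure 114 mm over their backs; the gripper's body (76 mm by 85 mm) begins 54 mm behind the grasp point. The pads swing forward as they close: fully open they stand 13 mm farther back than shut.
Start: joints at [-75.126, 29.874, -2.08, 91.645, 1.215, 58.505, -6.463], TCP at [202.427, 591.302, 231.291] pointing down, gripper open.
Joint ranges: [-166.77, 166.77], [-17.47, 122.26], [-85.68, 81.53], [9.62, 139.38], [-72.42, 252.41], [9.2, 110.78], [-144.41, 144.41]. Speed limits (degrees/s): [108.29, 108.29, 136.94, 136.94, 172.46, 172.46, 172.46].

INTERFACE

Orientations are given as a 3x3 rotation matrix whose columns are the frame's x, y, z axes.
In Python, from workcell import monitor, grab_frame, env gives the robot as it stands. The module is installed in compiled form; this text tells all that it offers.
- The arm moves only by the tool step_arm, never from a script. Its argument "increments" is text: rows parted by semicolons, each of 7 numbers parted by spaces: the shift along the world's x, y, z in mm, then the turn, a rotation vector about the world's x, y, z in rad, then the finger opening in mm, from 0 to 85.4. In form: x y z rx ry rz hand; .... A call has 1 to 20 rows; each row is the pose to reach, as a shift and turn from the pose commanded when the call began; what a row does not reach only later rows make up. A row lasts 1/8 s, in which the tool goes at most 62.5 mm and 10.7 degrees, less where a joint would pass 70% of its speed; a pose out of reach is approached as far as the arm can. A call with a gripper value outside its range is refused whole. The fingers move at their own pace and stop on an object; "squeeze" is the grip in N (left out, the last holds). Time passes only in rows, so rows that repeat a pose let the fingers close. It gives the time, the measured TCP pose, the force, the opening and the grip force at its end, in the units of the state.
- monitor.get_state(): the state, without advancing time (a new reading comes with each control period).
- grab_frame(name): name is "scene" or "top" or "wrist"; returns a dict with "frame" (400x640x3 uint8, red, green, blue), "mtx" (3x3 intrinsics, pixels), "distortion" ([k1, k2, p1, p2, k3] as OpenCV has them; the pictures are not rectified), "rvec" (rotation vector, rad) and "tvec" (3), from world to camera coordinates, as OpenCV has them. Camera axes: x right, y down, z forward; pixel columns grow to the right and rows downward; lengths in mm; the calibration is good to about 2 mm. A picture is of the moment at which its call begins. There is no depth.
- env.finish_job(): hands the job in; it is judged then, once.
The state is a dict: "time_s": time; "q": joint angles; "qd": joint speeds; "tau": joint torques, N m; "eef_pos": TCP position; "orientation": TCP orientation; "wrist_force": force on the tool from outside, world axes, zero at the start; "ft_torque": the same for the moment, N m; "opening": finger opening in mm; "finger_force": force on a finger pad.
Only numpy, scipy, OpenCV 4.12 (cv2) and the standard library are available. Lean on these libraries where they do the work, as an engineer would, in place of code of your own. Each camera call takes 0.05 s, during which the arm holds its last target. There are 200 camera calls.

TASK

Fit the idler axle ready for its nut: slip the ball bearing over the upright shaft down onto its shoulder first, then put the taller of the two plain spacer sleeves over the shaft so that it stands on the bearing. Leave the shorter sleeve where it lies; the nut will be put on later.

Things in the scene. Friction and masses are not known exactly. Their poses are not given: they have to be found in the camera images.
- axle: Steel idler axle screwed to the bench, cannot move. Origin: centre of the underside of its plate, on the shaft's axis, at bench height; z up along the shaft. Plate 80x80 mm, 10 mm thick, with four screw heads 4 mm high, 42 mm from the axis; on it a round shoulder 36 mm across whose top is 16 mm above the bench; then the plain shaft, 16 mm in diameter, up to 52 mm; then a threaded end 12 mm in diameter; the tip tapers to 5 mm and ends 72 mm above the bench.
- bearing: Loose sealed ball bearing, a flat steel ring with a dark seal between two steel races: 50 mm outside diameter, 24 mm bore, 14 mm high, about 0.12 kg. Origin: its centre, at mid-height; z along its axis. It lies flat on the bench at the start; seated on the shoulder its centre is 23 mm above the bench.
- long_sleeve: Loose plain steel spacer sleeve (tube), the taller of two: 36 mm outside diameter, 24 mm bore, 30 mm high, about 0.1 kg. Origin: its centre, at mid-height; z along its axis. It stands upright on the bench at the start; standing on the seated bearing its centre is 45 mm above the bench.
- short_sleeve: Loose plain steel spacer sleeve, the shorter of two, not to be used: 36 mm outside diameter, 24 mm bore, 14 mm high. Origin: its centre, at mid-height; z along its axis. It lies flat on the bench at the start.
Mind the look-alikes: they are no part of the job. What is shaped like the bearing but orange or purple is not meant.

How it is judged:
By the outcome, as a careful person would: the job done as asked, in the order asked, and still so for the second after the job is handed in, with the robot touching nothing.
It also fails if it takes over 51 s, if anything falls off the work surface, if the arm or the gripper's body presses on something with over 40 N, if the wrist force passes 120 N, or if a joint passes its speed limit or range.

## Working session

There is one attempt and no reset: what is moved stays moved. The work goes in short steps, Python scripts to look and compute and a tool call to move; the robot and the scene stay as the last step left them, time stands still between calls to the robot, and variables do not carry over. Pictures are saved under pics/ and viewed, at most 10 in all, crops included, and the job is handed in when it is done.

Besides the shell and the picture viewer there is one more tool, called after "Emit:" as name(argument=value, ...) on one line, values as JSON. step_arm: Moves the arm, as the interface text tells. Its arguments: {"type":"object","properties":{"increments":{"type":"string"},"squeeze":{"type":"number"}},"required":["increments"]}

```bash
mkdir -p pics
cat > h.py <<'E'
import numpy as np, cv2, pickle
from workcell import monitor, grab_frame, env
def snap(n,f):
    d=grab_frame(n); pickle.dump(d,open(f'pics/{f}.pkl','wb')); cv2.imwrite(f'pics/{f}.png',d['frame'][:,:,::-1]); return d
def load(f): return pickle.load(open(f'pics/{f}.pkl','rb'))
def ray(d,uv,z):
    K=np.array(d['mtx'],float);D=np.array(d['distortion'],float)
    p=cv2.undistortPoints(np.array([[uv]],float),K,D)[0,0]
    R=cv2.Rodrigues(np.array(d['rvec'],float))[0];t=np.array(d['tvec'],float).ravel()
    c=-R.T@t; v=R.T@np.array([p[0],p[1],1]); return c+v*(z-c[2])/v[2]
def proj(d,P):
    return cv2.projectPoints(np.array(P,float).reshape(-1,1,3),np.array(d['rvec'],float),np.array(d['tvec'],float),np.array(d['mtx'],float),np.array(d['distortion'],float))[0][:,0]
def crop(f,x,y,w,h,s,o):
    im=cv2.imread(f'pics/{f}.png')[y:y+h,x:x+w]; cv2.imwrite(f'pics/{o}.png',cv2.resize(im,None,fx=s,fy=s,interpolation=cv2.INTER_CUBIC))
def ring(d,c,r,n=24):
    a=np.linspace(0,2*np.pi,n,endpoint=False); return proj(d,np.c_[c[0]+r*np.cos(a),c[1]+r*np.sin(a),np.full(n,c[2])])
E
python3 - <<'E'
from h import *
for n in("top","scene","wrist"):
    d=snap(n,n+"0")
    R=cv2.Rodrigues(np.array(d['rvec'],float))[0];print(n,(-R.T@np.array(d['tvec']).ravel()).round(),R[2].round(2))
a=[cv2.imread(f'pics/{n}0.png') for n in("top","scene")]
s=monitor.get_state();print(s['orientation'],s['wrist_force'],s['time_s'])
E
```

```text
top [296. 132. 899.] [ 0.2   0.01 -0.98]
scene [  61. -441.  562.] [ 0.46  0.67 -0.58]
wrist [127. 617. 373.] [ 0.29 -0.1  -0.95]
[[-9.46100257e-01  3.23873809e-01 -2.43977885e-04]
 [ 3.23873896e-01  9.46099844e-01 -8.86159202e-04]
 [-5.61763166e-05 -9.17413517e-04 -9.99999578e-01]] [-0.41958959 -0.56570287  0.68091023] 0.15
```

View pics/top0.png

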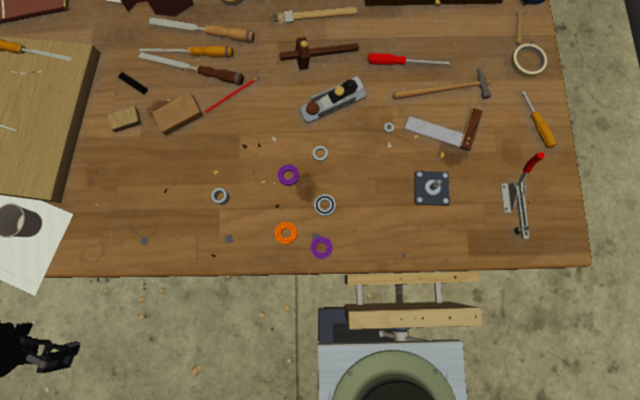

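View pics/scene0.png

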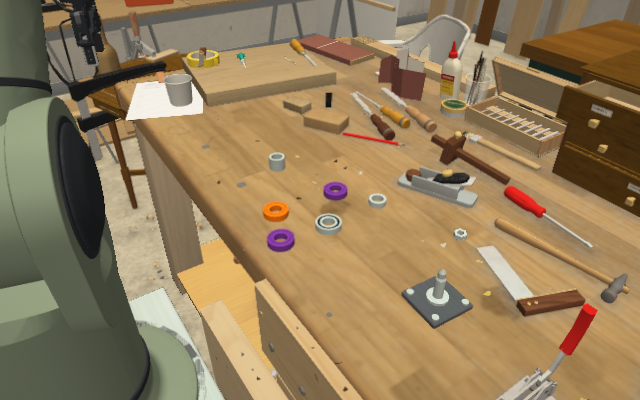

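Top view candidates:
- Bearing: steel ring with a dark seal at (324,205). The look-alikes are purple at (288,175) and (321,247), and orange at (286,233).
- Sleeves: tall at (220,196) and short at (320,153).
- Other: small nut at (389,127), axle at (432,188).

In the scene view the bearing is at (328,223), the tall sleeve at (277,161), the short one at (377,200), and the axle at (438,295). I choose the steel bearing and the tall sleeve, and will check both in one close crop.

Run:
```python
from h import *
t=load('top0');s=load('scene0')
for n,uv,z,uv2 in(("bear",(324,205),14,(328,219)),("long",(220,195.5),30,(277,155)),("short",(320,153),14,(377,198)),("axle tip",(436,184),72,(442,271))):
    print(n,ray(t,uv,z).round(1),ray(s,uv2,z).round(1))
def tile(f,x,y,w=40,h=30,k=6.6):
    im=cv2.imread(f'pics/{f}.png')[y-h//2:y+h//2+0,x-w//2:x+w//2]; im=cv2.resize(im,(264,198),interpolation=cv2.INTER_CUBIC); return im
a=np.hstack([tile('top0',324,205),tile('top0',220,196),tile('top0',432,188,56,42)])
b=np.hstack([tile('scene0',328,223),tile('scene0',277,161),tile('scene0',438,295,96,72)])
cv2.imwrite('pics/m1.png',np.vstack([a,b]))
```

```text
bear [456.1 137.6  14. ] [464.1 144.7  14. ]
long [481.  373.8  30. ] [489.3 384.2  30. ]
short [580.5 144.1  14. ] [584.7 146.9  14. ]
axle tip [ 485.5 -105.5   72. ] [ 490.6 -115.1   72. ]
```

View pics/m1.png

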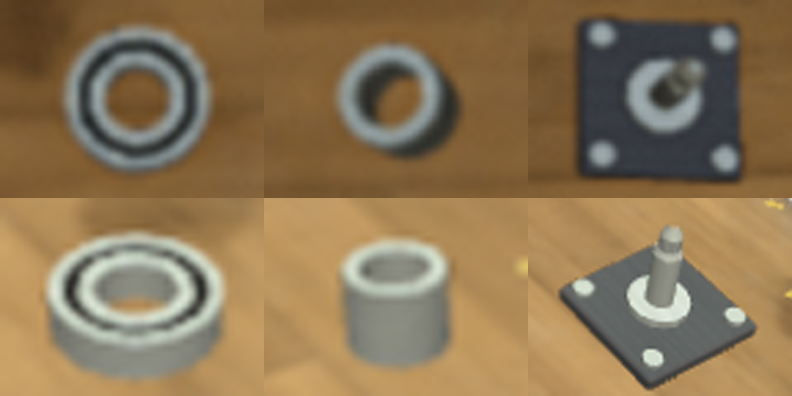

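The crops confirm it: the steel ring with a dark seal is the bearing, the tube is tall, and the axle is upright. I'll refine the centres from the crop pixels.

Run:
```python
from h import *
t=load('top0');s=load('scene0')
for n,uv,z,uv2 in(("bear",(324.4,204.4),14,(328.1,221.1)),("long",(218.8,195.2),30,(276.4,156.2)),("tip",(438,182),72,(441.8,269.8)),("shoulder",(432.4,187),16,(437,295.3)),("screws",(432.2,187.2),14,(0,0))):
    print(n,ray(t,uv,z).round(1),ray(s,uv2,z).round(1))
for z in (0,): print([ray(t,p,14).round() for p in ((288,175),(321,247),(286,233))])
st=monitor.get_state(); print(st['eef_pos'],st['q'])
```

```text
bear [457.4 136.7  14. ] [460.6 139.2  14. ]
long [481.8 376.5  30. ] [485.6 380.3  30. ]
tip [ 489.8 -110.2   72. ] [ 492.2 -113.1   72. ]
shoulder [ 491.4 -112.8   16. ] [ 494.1 -112.2   16. ]
screws [ 491.4 -112.8   14. ] [ 100.  2585.5   14. ]
[array([529., 220.,  14.]), array([361., 147.,  14.]), array([394., 225.,  14.])]
[202.35835934 591.04697925 230.85794109] [-75.12615797  29.90129282  -2.07974271  91.66636517   1.21317863
  58.50700432  -6.46139691]
```

View pics/wrist0.png

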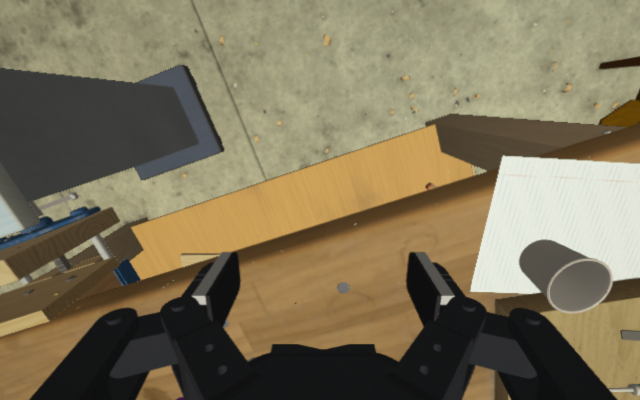

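The wrist view shows only the floor, the bench edge and the mug, so it is no use yet. The two cameras agree within about 3 mm on the bearing (459,138), the tall sleeve (483.5,378.5) and the axle (492,-112.5). Next I move above the bearing and turn the tool so the fingers close along world y.

Emit:
step_arm(increments="13 -23 -6 0 0 0.03 80; 39 -68 -17 0 0 0.1 80; 65 -114 -28 0 0 0.15 80; 92 -162 -39 0 0 0.2 80; 120 -210 -50 0 0 0.25 80; 147 -258 -62 0 0 0.33 80; 174 -306 -74 0 0 0.33 80; 201 -354 -86 0 0 0.33 80; 228 -402 -98 0 0 0.33 80; 248 -438 -108 0 0 0.33 80; 257 -453 -111 0 0 0.33 80; 257 -453 -111 0 0 0.33 80; 257 -453 -111 0 0 0.33 80", squeeze=40)

```text
time_s: 1.78
eef_pos: [459.0, 139.5, 120.5]
orientation: [[-1.0, -0.002, 0.0], [-0.002, 1.0, 0.001], [-0.0, 0.001, -1.0]]
wrist_force: [-0.4, 0.5, 0.2]
opening: 80.1
finger_force: 0.0
```

Run:
```python
from h import *
d=snap('wrist','w1'); st=monitor.get_state()
print(st['eef_pos'].round(1) if hasattr(st['eef_pos'],'round') else st['eef_pos'],np.round(st['orientation'],3),np.round(st['q']),st['time_s'])
print(proj(d,[[459,138,14],[*st['eef_pos'][:2],14]]))
```

```text
[459.  139.6 120.5] [[-1.    -0.002  0.   ]
 [-0.002  1.     0.001]
 [-0.     0.001 -1.   ]] [-22.  27.  -3. 119.   2.  35.  64.] 1.825
[[320.42649277 196.64000022]
 [322.24319699 196.67918463]]
```

View pics/w1.png

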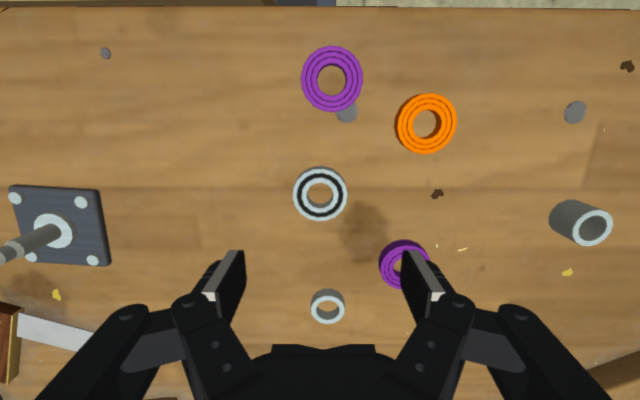

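The wrist view shows the bearing at (320,193) and the fingers clear of its neighbours. The axle shoulder is at (53,231) and the top of the tall sleeve at (593,228).

Run:
```python
from h import *
d=load('w1')
g=cv2.cvtColor(d['frame'],cv2.COLOR_RGB2HSV)
def blob(x,y,w,h,smax,vmin):
    m=((g[y:y+h,x:x+w,1]<smax)&(g[y:y+h,x:x+w,2]>vmin)).astype(np.uint8)
    c=max(cv2.findContours(m,cv2.RETR_EXTERNAL,cv2.CHAIN_APPROX_NONE)[0],key=cv2.contourArea); e=cv2.fitEllipse(c); return (e[0][0]+x,e[0][1]+y),e[1]
for n,b,z in(("bear",(285,160,70,70,60,120),14),("sleevetop",(575,200,45,55,60,150),30),("shoulder",(30,208,50,48,60,170),16)):
    uv,ax=blob(*b); print(n,np.round(uv,1),np.round(ax,1),ray(d,uv,z).round(1))
sc=[(15,198),(81,202),(92,260),(31,257)]
print("screws",np.mean([ray(d,p,14) for p in sc],0).round(1),[ray(d,p,14).round() for p in sc]); print(ray(d,(320,193),14))
```

```text
bear [319.6 194.4] [51.8 54.5] [456.9 137.2  14. ]
sleevetop [592.9 227.6] [31.3 41.7] [482.2 377.6  30. ]
shoulder [ 52.9 230.5] [27.7 38.2] [ 491.8 -111.8   16. ]
screws [ 492.5 -111.8   14. ] [array([ 461., -139.,   14.]), array([464., -80.,  14.]), array([524., -84.,  14.]), array([ 521., -144.,   14.])]
[455.57683537 137.62233753  14.        ]
```

Emit:
step_arm(increments="-2 -1 -30 0 0 0 80; -2 -2 -70 0 0 0 80; -2 -2 -100 0 0 0 80; -2 -2 -112 0 0 0 80; -2 -2 -116 0 0 0 80; -2 -2 -116 0 0 0 80; -2 -2 -116 0 0 0 40; -2 -2 -116 0 0 0 40; -2 -2 -116 0 0 0 40; -2 -2 -116 0 0 0 40; -2 -2 -116 0 0 0 40; -2 -2 -116 0 0 0 40; -2 -2 -116 0 0 0 40; -2 -2 -116 0 0 0 40", squeeze=40)

```text
time_s: 3.58
eef_pos: [457.9, 136.5, 5.4]
orientation: [[-1.0, -0.0, 0.001], [-0.0, 1.0, 0.001], [-0.001, 0.001, -1.0]]
wrist_force: [-4.5, -0.9, 20.9]
opening: 47.7
finger_force: 37.6
```

Emit:
step_arm(increments="0 0 15 0 0 0 40; 0 0 40 0 0 0 40; 0 0 70 0 0 0 40; 0 0 95 0 0 0 40; 0 0 95 0 0 0 40; 0 0 95 0 0 0 40")

```text
time_s: 4.32
eef_pos: [457.3, 136.2, 99.2]
orientation: [[-1.0, -0.0, 0.0], [-0.0, 1.0, -0.0], [-0.0, -0.0, -1.0]]
wrist_force: [-0.2, 0.3, -1.1]
opening: 47.5
finger_force: 41.3
```

Run:
```python
from h import *
d=snap('wrist','w2');snap('scene','s2'); st=monitor.get_state(); print(np.round(st['eef_pos'],1),st['wrist_force'],st['opening'])
s=load('s2'); u=proj(s,[st['eef_pos']])[0]; v=proj(d,[st['eef_pos']])[0]; print(u,v)
def c(f,u,w,h):
    x=int(np.clip(u[0]-w/2,0,640-w));y=int(np.clip(u[1]-h/2,0,400-h));print(x,y);return cv2.resize(cv2.imread(f'pics/{f}.png')[y:y+h,x:x+w],(400,400),interpolation=cv2.INTER_CUBIC)
cv2.imwrite('pics/m2.png',np.hstack([c('s2',u,130,130),c('w2',v,200,200)]))
```

```text
[457.  136.2  98.7] [ 0.68158317 -0.2282396  -1.01574309] 47.36100909869946
[327.72528899 184.78240297] [321.76624653 254.84565303]
262 119
221 154
```

View pics/m2.png

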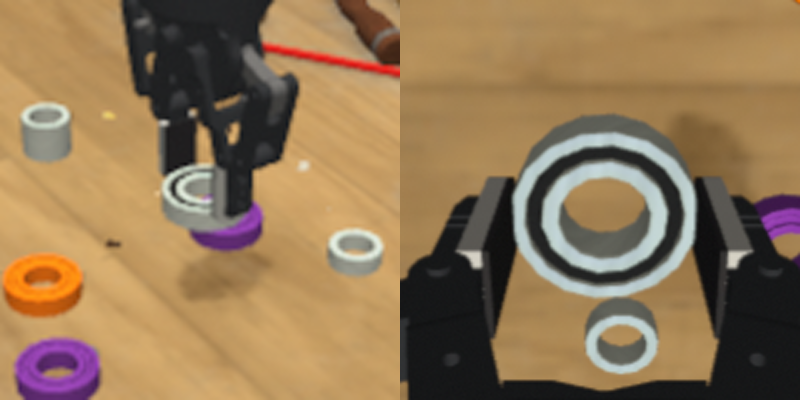

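The bearing is held level between the pads, with its top-face ring centred at about wrist px (323,261). Next I fit its offset from the TCP.

```bash
cat >> h.py <<'E'
def fitring(d,obs,r,g):
    # obs: left,right,top,bottom pixel extents
    from scipy.optimize import least_squares
    def f(c):
        q=ring(d,c,r,180); return [q[:,0].min()-obs[0],q[:,0].max()-obs[1],q[:,1].min()-obs[2],q[:,1].max()-obs[3]]
    s=least_squares(f,g); return s.x.round(1),np.round(s.fun,1)
E
python3 - <<'E'
from h import *
d=load('w2'); o=lambda l,r,t,b:(221+(l-400)/2-.25,221+(r-400)/2-.25,154+t/2-.25,154+b/2-.25)
print(fitring(d,o(513,696,130,297),25,[457,136,105]))
print(fitring(d,o(541,667,162,272),17.5,[457,136,105]))
for z in (105,108,111): print(z,ray(d,(323,260.8),z).round(1))
E
```

```text
(array([459. , 136.8, 103.5]), array([-0.7,  0.7,  0.7, -0.8]))
(array([462.3, 136.7,  98.7]), array([ 0.1, -0.1, -0.1,  0.1]))
105 [457.1 136.8 105. ]
108 [455.3 136.8 108. ]
111 [453.6 136.8 111. ]
```

Emit:
step_arm(increments="3 -20 5 0 0 0 40; 9 -65 10 0 0 0 40; 16 -110 10 0 0 0 40; 23 -155 10 0 0 0 40; 29 -200 10 0 0 0 40; 34 -235 10 0 0 0 40; 36 -249 10 0 0 0 40; 36 -249 10 0 0 0 40; 36 -249 10 0 0 0 40; 36 -249 10 0 0 0 40")

```text
time_s: 5.68
eef_pos: [493.4, -111.5, 109.3]
orientation: [[-1.0, -0.002, -0.0], [-0.002, 1.0, 0.0], [0.0, 0.0, -1.0]]
wrist_force: [-0.0, -0.4, -0.5]
opening: 47.7
finger_force: 41.4
```

Run:
```python
from h import *
d=snap('wrist','w3');snap('scene','s3'); st=monitor.get_state(); print(np.round(st['eef_pos'],1),st['wrist_force'],st['opening'],st['time_s'])
s=load('s3'); u=proj(s,[st['eef_pos']])[0]+[0,25]; v=proj(d,[st['eef_pos']])[0]
def c(f,u,w,h):
    x=int(np.clip(u[0]-w/2,0,640-w));y=int(np.clip(u[1]-h/2,0,400-h));print(x,y);return cv2.resize(cv2.imread(f'pics/{f}.png')[y:y+h,x:x+w],(400,400),interpolation=cv2.INTER_CUBIC)
cv2.imwrite('pics/m3.png',np.hstack([c('s3',u,160,160),c('w3',v,160,160)]))
print(proj(d,[[491.9,-112,72],[491.9,-112,52]]))
```

```text
[ 493.5 -111.9  109.3] [ 0.1566006  -0.4091492  -0.80358674] 47.462265075421676 5.775
365 195
241 175
[[321.22909135 226.00477171]
 [321.35533957 215.10956946]]
```

View pics/m3.png

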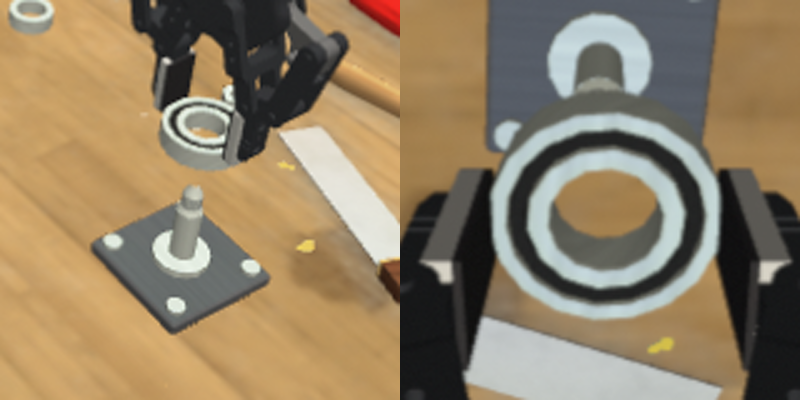

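The bearing hangs level over the axle. In the wrist view the shoulder is at about (321.2,199.6) and the bearing's top ring at (323.2,260.8).

Run:
```python
from h import *
d=load('w3');s=load('s3')
print(ray(d,(321.2,199.6),16).round(1),fitring(d,[241+(548-400)/2.5,241+(652-400)/2.5,175+14/2.5,175+110/2.5],18,[492,-112,16]))
for z in (117,119): print(ray(d,(323,260.6),z).round(1))
# scene: ring outer extents l160 r~244?; tip
print(ray(s,(365+191/2.5,195+187/2.5),72).round(1), ray(s,(365+181/2.5,195+253/2.5),16).round(1), ray(s,(365+204/2.5,195+126/2.5),118).round(1))
```

```text
[ 491.8 -112.3   16. ] (array([ 494.4, -112.5,   10. ]), array([ 0.3, -0.3, -0.3,  0.3]))
[ 492.  -110.9  117. ]
[ 490.8 -110.9  119. ]
[ 491.7 -112.7   72. ] [ 493.2 -113.9   16. ] [ 493.7 -111.8  118. ]
```

Emit:
step_arm(increments="0 -1 -10 0 0 0 40; 0 -1 -25 0 0 0 40; 0 -1 -37 0 0 0 40; 0 -1 -47 0 0 0 40; 0 -1 -57 0 0 0 40; 0 -1 -67 0 0 0 40; 0 -1 -76 0 0 0 40; 0 -1 -82 0 0 0 40; 0 -1 -85 0 0 0 40; 0 -1 -85 0 0 0 40; 0 -1 -85 0 0 0 40")

```text
time_s: 7.15
eef_pos: [493.6, -113.7, 24.5]
orientation: [[-1.0, -0.0, 0.0], [-0.0, 1.0, -0.0], [-0.0, -0.0, -1.0]]
wrist_force: [0.3, 0.2, -1.3]
opening: 47.6
finger_force: 41.4
```

Emit:
step_arm(increments="0 0 -2 0 0 0 40; 0 0 -3 0 0 0 40; 0 0 -3 0 0 0 40; 0 0 -3 0 0 0 52; 0 0 -3 0 0 0 70; 0 0 -3 0 0 0 75; 0 0 -3 0 0 0 75; 0 0 -3 0 0 0 75; 0 0 15 0 0 0 75; 0 0 50 0 0 0 75; 0 0 90 0 0 0 75; 0 0 125 0 0 0 75; 0 0 125 0 0 0 75; 0 0 125 0 0 0 75")

```text
time_s: 8.9
eef_pos: [493.2, -113.7, 148.9]
orientation: [[-1.0, -0.0, -0.0], [-0.0, 1.0, -0.0], [0.0, -0.0, -1.0]]
wrist_force: [-0.7, 0.2, 0.1]
opening: 74.7
finger_force: 0.0
```

Run:
```python
from h import *
d=snap('wrist','w4');s=snap('scene','s4'); st=monitor.get_state(); print(np.round(st['eef_pos'],1),st['wrist_force'],st['time_s'])
v=proj(d,[[492,-112,30]])[0];u=proj(s,[[492,-112,30]])[0]
def c(f,u,w,h):
    x=int(np.clip(u[0]-w/2,0,640-w));y=int(np.clip(u[1]-h/2,0,400-h));print(x,y);return cv2.resize(cv2.imread(f'pics/{f}.png')[y:y+h,x:x+w],(400,400),interpolation=cv2.INTER_CUBIC)
cv2.imwrite('pics/m4.png',np.hstack([c('s4',u,100,100),c('w4',v,130,130)]))
```

```text
[ 492.9 -113.6  148.4] [ 0.25911833  0.10163924 -0.34820593] 9.0
387 239
259 126
```

View pics/m4.png

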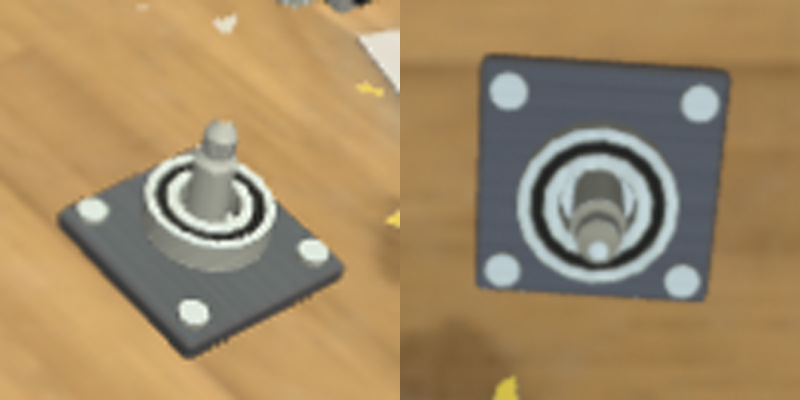

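The bearing sits flat on the shoulder round the shaft. Now for the tall sleeve.

Emit:
step_arm(increments="0 15 0 0 0 0 75; -1 50 0 0 0 0 75; -2 95 0 0 0 0 75; -3 140 0 0 0 0 75; -4 185 0 0 0 0 75; -5 230 0 0 0 0 75; -6 275 0 0 0 0 75; -7 320 0 0 0 0 75; -8 365 -5 0 0 0 75; -9 410 -15 0 0 0 75; -10 450 -25 0 0 0 75; -10 480 -30 0 0 0 75; -10 491 -30 0 0 0 75; -10 491 -30 0 0 0 75; -10 491 -30 0 0 0 75")

```text
time_s: 10.88
eef_pos: [483.7, 376.1, 119.4]
orientation: [[-1.0, 0.001, 0.0], [0.001, 1.0, -0.001], [-0.0, -0.001, -1.0]]
wrist_force: [0.6, -0.6, 0.1]
opening: 75.3
finger_force: 0.0
```

Run:
```python
from h import *
d=snap('wrist','w5'); st=monitor.get_state(); print(np.round(st['eef_pos'],1),np.round(st['q']),st['time_s'])
v=proj(d,[[483,377.5,30]])[0]; x,y=int(v[0]-45),int(v[1]-45)
g=cv2.cvtColor(d['frame'],cv2.COLOR_RGB2HSV)[y:y+90,x:x+90]
m=((g[...,1]<60)&(g[...,2]>165)).astype(np.uint8)
c=max(cv2.findContours(m,cv2.RETR_EXTERNAL,cv2.CHAIN_APPROX_NONE)[0],key=cv2.contourArea);e=cv2.fitEllipse(c)
print(v,x,y,e,ray(d,(e[0][0]+x,e[0][1]+y),30))
cv2.ellipse(im:=cv2.imread('pics/w5.png')[y:y+90,x:x+90].copy(),e,(0,0,255),1); cv2.imwrite('pics/m5.png',cv2.resize(im,None,fx=4,fy=4))
```

```text
[483.8 376.1 119.5] [-40.  36.  -5.  99.   4.  45.  43.] 10.925
[323.89315119 202.09195751] 278 157 ((46.515403747558594, 44.42757797241211), (38.00692367553711, 40.22252655029297), 85.32609558105469) [482.40944464 378.02412394  30.        ]
```

Emit:
step_arm(increments="-1 1 -30 0 0 0 75; -1 1 -65 0 0 0 75; -1 1 -93 0 0 0 70; -1 1 -105 0 0 0 65; -1 1 -107 0 0 0 60; -1 1 -107 0 0 0 50; -1 1 -107 0 0 0 28; -1 1 -107 0 0 0 28; -1 1 -107 0 0 0 28; -1 1 -107 0 0 0 28; -1 1 -107 0 0 0 28; -1 1 -107 0 0 0 28")

```text
time_s: 12.42
eef_pos: [483.0, 378.6, 13.5]
orientation: [[-1.0, 0.0, 0.001], [0.0, 1.0, 0.001], [-0.001, 0.001, -1.0]]
wrist_force: [-1.3, -0.8, 8.6]
opening: 33.7
finger_force: 39.3
```

Emit:
step_arm(increments="0 0 20 0 0 0 28; 0 0 60 0 0 0 28; 0 -15 95 0 0 0 28; 1 -50 110 0 0 0 28; 2 -95 110 0 0 0 28; 3 -140 110 0 0 0 28; 4 -185 110 0 0 0 28; 5 -230 110 0 0 0 28; 6 -275 110 0 0 0 28; 7 -320 110 0 0 0 28; 8 -365 110 0 0 0 28; 9 -410 110 0 0 0 28; 10 -450 110 0 0 0 28; 10 -480 110 0 0 0 28; 10 -491 110 0 0 0 28; 10 -491 110 0 0 0 28; 10 -491 110 0 0 0 28; 10 -491 110 0 0 0 28")

```text
time_s: 14.68
eef_pos: [492.6, -111.6, 122.4]
orientation: [[-1.0, -0.002, 0.0], [-0.002, 1.0, 0.0], [-0.0, 0.0, -1.0]]
wrist_force: [-0.9, 0.4, -1.2]
opening: 33.4
finger_force: 40.7
```

Run:
```python
from h import *
d=snap('wrist','w6');s=snap('scene','s6'); st=monitor.get_state(); print(np.round(st['eef_pos'],1),st['wrist_force'],st['opening'],st['time_s'])
v=proj(d,[st['eef_pos']])[0];u=proj(s,[[492,-112,80]])[0]
def c(f,u,w,h):
    x=int(np.clip(u[0]-w/2,0,640-w));y=int(np.clip(u[1]-h/2,0,400-h));print(x,y);return cv2.resize(cv2.imread(f'pics/{f}.png')[y:y+h,x:x+w],(400,400),interpolation=cv2.INTER_CUBIC)
cv2.imwrite('pics/m6.png',np.hstack([c('s6',u,160,160),c('w6',v,160,160)]))
```

```text
[ 492.5 -112.   122.3] [-0.87551689  0.67796324 -0.87105076] 33.65972120259201 14.775
361 185
241 175
```

View pics/m6.png

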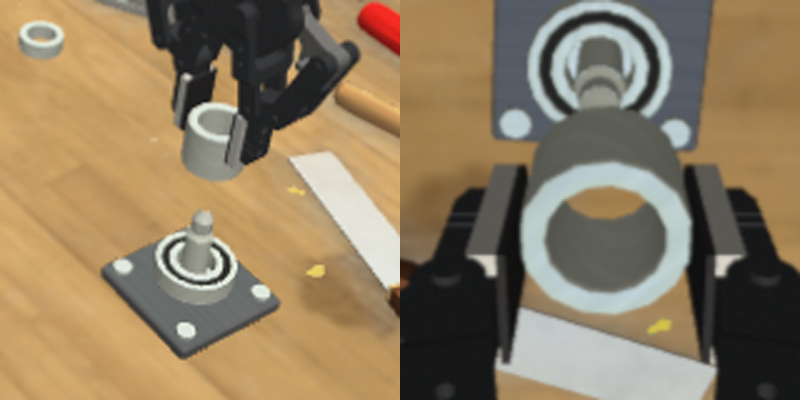

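The sleeve is held upright. Its top-ring centre is at wrist px (323.6,270) and the bearing top at (321.6,201.6).

Run:
```python
from h import *
d=load('w6');s=load('s6')
for z in (138,139): print(ray(d,(323.6,270.),z).round(1))
print(fitring(d,[241+(521-400)/2.5,241+(691-400)/2.5,175+163/2.5,175+313/2.5],18,[492,-112,138]))
print(ray(d,(321.6,201.6),30).round(1), ray(s,(361+215/2.5,185+122/2.5),138.5).round(1), ray(s,(361+203/2.5,185+214/2.5),72).round(1))
```

```text
[ 491.8 -110.7  138. ]
[ 491.2 -110.7  139. ]
(array([ 496.9, -110.8,  131.1]), array([-0.2,  0.2,  0.2, -0.2]))
[ 492.5 -112.1   30. ] [ 492.4 -109.6  138.5] [ 491.5 -114.6   72. ]
```

Emit:
step_arm(increments="0 -1 -10 0 0 0 28; 0 -1.5 -25 0 0 0 28; 0 -1.5 -35 0 0 0 28; 0 -1.5 -44 0 0 0 28; 0 -1.5 -52 0 0 0 28; 0 -1.5 -60 0 0 0 28; 0 -1.5 -68 0 0 0 28; 0 -1.5 -74 0 0 0 28; 0 -1.5 -76 0 0 0 28; 0 -1.5 -76 0 0 0 28; 0 -1.5 -76 0 0 0 28")

```text
time_s: 16.15
eef_pos: [492.6, -114.2, 46.5]
orientation: [[-1.0, -0.0, 0.0], [-0.0, 1.0, -0.0], [-0.0, -0.0, -1.0]]
wrist_force: [-0.4, 0.6, -0.9]
opening: 33.4
finger_force: 40.7
```

Emit:
step_arm(increments="0 0 -1 0 0 0 28; 0 0 -2 0 0 0 28; 0 0 -2.5 0 0 0 28; 0 0 -2.5 0 0 0 28; 0 0 -2.5 0 0 0 38; 0 0 -2.5 0 0 0 50; 0 0 -2.5 0 0 0 65; 0 0 -2.5 0 0 0 70; 0 0 -2.5 0 0 0 70; 0 0 15 0 0 0 70; 0 0 50 0 0 0 70; 0 0 90 0 0 0 70; 0 0 110 0 0 0 70; 0 0 110 0 0 0 70; 0 0 110 0 0 0 70")

```text
time_s: 18.02
eef_pos: [492.1, -114.1, 155.7]
orientation: [[-1.0, -0.0, -0.001], [-0.0, 1.0, 0.0], [0.001, 0.0, -1.0]]
wrist_force: [-0.8, 0.1, -0.3]
opening: 70.1
finger_force: 0.0
```

Run:
```python
from h import *
d=snap('wrist','w7');s=snap('scene','s7'); st=monitor.get_state(); print(np.round(st['eef_pos'],1),st['wrist_force'],st['time_s'])
v=proj(d,[[492,-112,45]])[0];u=proj(s,[[492,-112,30]])[0]
def c(f,u,w,h):
    x=int(np.clip(u[0]-w/2,0,640-w));y=int(np.clip(u[1]-h/2,0,400-h));print(x,y);return cv2.resize(cv2.imread(f'pics/{f}.png')[y:y+h,x:x+w],(400,400),interpolation=cv2.INTER_CUBIC)
cv2.imwrite('pics/m7.png',np.hstack([c('s7',u,100,100),c('w7',v,130,130)]))
```

```text
[ 492.  -114.1  155.4] [-1.21175312 -0.06499393 -0.58990312] 18.125
387 239
259 130
```

View pics/m7.png

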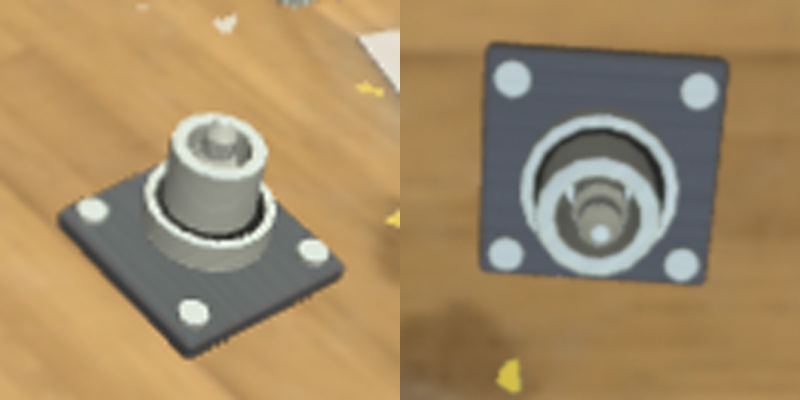

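The bearing is seated on the shoulder, the tall sleeve stands flat on it round the shaft, and the gripper is clear of both. I'm handing the job in.

```bash
python3 -c "
from workcell import env; print(env.finish_job())"
```

```text
the job is handed in; nothing more can be done
None
```

The job is handed in at about 18 s: the bearing sits on its shoulder, the tall sleeve stands on the bearing round the shaft, and I never touched the short sleeve; the hand-in returned no verdict.

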